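# Load the stockroom's roller lanes with cartons

## Task

Load the four small cartons onto the two sloped roller lanes, so that they roll down to the stop: the two square cartons on the wide lane, the two narrow ones on the narrow lane, long side along the lane, and on each lane the tall carton first, against the stop, with the short one right behind it. Keep every carton upright and leave the parts bin, the tape roll and the jar where they are.

Things in the scene. Friction and masses are not known exactly. Their poses are not given: they have to be found in the camera images.
- square_tall: plain brown cardboard carton with a square base, the taller of the two such: 64 mm along its x, 64 mm along its y, 85 mm high, about 300 g. Origin at the centre of its underside, z up. It stands loose on the bench.
- square_short: plain brown cardboard carton with a square base, the shorter of the two such: 64 mm along its x, 64 mm along its y, 55 mm high, about 220 g. Origin at the centre of its underside, z up. It stands loose on the bench.
- narrow_tall: plain brown cardboard carton with a narrow base, the taller of the two such: 64 mm along its x, 42 mm along its y, 85 mm high, about 220 g. Origin at the centre of its underside, z up. It stands loose on the bench.
- narrow_short: plain brown cardboard carton with a narrow base, the shorter of the two such: 64 mm along its x, 42 mm along its y, 55 mm high, about 160 g. Origin at the centre of its underside, z up. It stands loose on the bench.
- wide_lane: wide fixed roller lane, 82 mm clear between rails, 240 long. Origin under its middle at bench level; x level, from the high open loading end (-x, robot side) to the low end's stop, z up. Free 16 mm rollers, 22 pitch, fall 8 deg to +x, tops 50 above the bench at x=0; rails 12 and stop 24 higher; stop face 120 down-slope of the middle. A carton let go rolls down in 1-3 s.
- narrow_lane: narrow fixed roller lane, 60 mm clear between rails, 240 long. Origin under its middle at bench level; x level, from the high open loading end (-x, robot side) to the low end's stop, z up. Free 16 mm rollers, 22 pitch, fall 8 deg to +x, tops 50 above the bench at x=0; rails 12 and stop 24 higher; stop face 120 down-slope of the middle. A carton let go rolls down in 1-3 s.
- parts_bin: bystander: open red plastic parts bin, 105 x 120 x 55 mm, loose; origin at the centre of its underside
- tape_roll: bystander: roll of green tape lying flat, 96 mm outside diameter, 36 mm high, loose; origin at the centre of its underside
- jar: bystander: clear jar with a black cap, 60 mm diameter, 85 mm high, loose; origin at the centre of its underside
There are look-alikes about, which are no part of the job. Leave any blue look-alike of the square_short alone.

How it is judged:
At the end, for the whole second after the job is handed in: Square cartons on the wide lane, narrow on the narrow; each upright (0.25 rad), at rest, within 15 mm of the lane's centre line and 8 mm of the roller plane; tall one within 12 mm of resting against the stop, short one within 14 mm of its place behind it (x of square_tall in the frame of wide_lane between 0.0751 and 0.0991 m and y of square_tall in the frame of wide_lane between -0.015 and 0.015 m and z of square_tall in the frame of wide_lane between 0.0298 and 0.0458 m and angle between each of square_tall, square_short, narrow_tall, narrow_short's own z axis and vertical below 0.25 rad and linear speed of each of square_tall, square_short, narrow_tall, narrow_short below 0.02 m/s and angular speed of each of square_tall, square_short, narrow_tall, narrow_short below 0.2 rad/s and x of square_short in the frame of wide_lane between 0.0098 and 0.0378 m and y of square_short in the frame of wide_lane between -0.015 and 0.015 m and z of square_short in the frame of wide_lane between 0.0387 and 0.0547 m and x of narrow_tall in the frame of narrow_lane between 0.0751 and 0.0991 m and y of narrow_tall in the frame of narrow_lane between -0.015 and 0.015 m and z of narrow_tall in the frame of narrow_lane between 0.0298 and 0.0458 m and x of narrow_short in the frame of narrow_lane between 0.0098 and 0.0378 m and y of narrow_short in the frame of narrow_lane between -0.015 and 0.015 m and z of narrow_short in the frame of narrow_lane between 0.0387 and 0.0547 m); the robot touches nothing.
It fails at once if the parts bin, the tape roll or the jar is moved more than 25 mm (distance of any of parts_bin, tape_roll, jar from where it was at the start of the episode above 0.025 m).
It fails at once if a carton is tipped over (more than 0.7 rad) (angle between any of square_tall, square_short, narrow_tall, narrow_short's own z axis and vertical above 0.7 rad).
It also fails if it takes over 99 s, if anything falls off the work surface, if the arm or the gripper's body presses on something with over 40 N, if the wrist force passes 120 N, or if a joint passes its speed limit or range.

## Robot

A 7-joint arm with a two-finger parallel gripper is mounted at the origin on the work surface. World frame = base frame: x ahead of the robot, y to its left, z up, the work surface at z = 0. Lengths are in m, angles in rad, forces in N, time in s.
With the tool pointing down it reaches from about 0.425 to 0.875 m from the base axis. Payload 4.7 kg.
Tool frame: the origin (TCP) lies midway between the tips of the shut fingers; the grasp point (between the pads) lies 19 mm behind it; z points along the fingers, y is the line along which they close (so a half turn about z gives the same grasp; the last joint's range is limited). The gripper opens to 87 mm and grips with 3 to 60 N. Pads are 19 mm wide; open, the fingers measure 117 mm over their backs; the gripper's body (75 mm by 190 mm) begins 51 mm behind the grasp point.
Start: joints at [-1.288, 0.321, -0.07, 1.45, 0.023, 1.371, -0.057], TCP at [0.173, 0.627, 0.223] pointing down, gripper open.
Joint ranges: [-2.86, 2.86], [-0.3, 2.09], [-1.38, 1.24], [0.06, 2.45], [-1.56, 4.7], [0.09, 2.05], [-2.69, 2.69]. Speed limits (rad/s): [2.57, 2.57, 3.14, 3.14, 3.14, 3.14, 3.14].

## Interface

Orientations are given as a rotation vector (axis times angle).
In Python, from bench import ctrl gives the robot as it stands. The module is installed in compiled form; this text tells all that it offers.
- The arm moves only by the shell command python3 -m handwheel 'ROWS' [FORCE]. ROWS is JSON, a list of rows, each a list of 7 numbers: the finger opening in m, from 0 to 0.087, then the shift along the tool's x, y, z in m, then the turn, a rotation vector about the tool's x, y, z in degrees. A call has 1 to 12 rows; each row shifts and turns the commanded pose from where the row before left it, along the tool's axes as they then stand; what a row does not reach is not made up. A row lasts 1/8 s, in which the tool goes at most 62.5 mm and 10.7 degrees, less where a joint would pass 70% of its speed; a pose out of reach is approached as far as the arm can. A call is refused whole if a number of a shift passes 0.0625 or a number of a turn 10.7, either way. A call with a gripper value outside its range is refused whole. The fingers move at their own pace and stop on an object; FORCE is the grip in N (left out, the last holds). Time passes only in rows, so rows that do not move let the fingers close. It gives the time, the measured TCP pose, the force, the opening and the grip force at its end, in the units of the state.
- ctrl.get_state(): the state, without advancing time (a new reading comes with each control period).
- ctrl.get_image(name): name is "scene" or "top" or "wrist"; returns (picture, depth): 420x560x3 uint8, blue, green, red; 420x560 float32, m along the optical axis (not along the pixel's ray), 0 where there is no reading.
- ctrl.camera_info(name): a dict with "intrinsics" (3x3 intrinsics, pixels), "R" (3x3) and "t" (3): a world point X has camera coordinates R X + t. Camera axes: x right, y down, z forward; pixel columns grow to the right and rows downward; lengths in m; the calibration is good to about 2 mm. The wrist camera is an equidistant fisheye: a pixel r from the principal point sees the ray r / f radians off the axis. A picture is of the moment at which its call begins: read the wrist's pose just before it. camera_info takes no time and is no camera call; for the wrist camera it gives the pose at the moment of the call.
- ctrl.close_job(): hands the job in; it is judged then, once.
The state is a dict: "time": time; "joint_positions": joint angles; "qd": joint speeds; "joint_torque": joint torques, N m; "position": TCP position; "tool_rot": TCP orientation; "ft_force": force on the tool from outside, world axes, zero at the start; "torque": the same for the moment, N m; "grip_width": opening from 0.0 (shut) to 1.0 (fully open); "grip_force": force on a finger pad.
Only numpy, scipy, OpenCV 4.12 (cv2) and the standard library are available. Lean on these libraries where they do the work, as an engineer would, in place of code of your own. Each camera call takes 0.05 s, during which the arm holds its last target. There are 200 camera calls.

## Working session

There is one attempt and no reset: what is moved stays moved. The work goes in short steps, Python scripts to look and compute and a shell command to move; the robot and the scene stay as the last step left them, time stands still between calls to the robot, and variables do not carry over. Pictures are saved under pics/ and viewed, at most 14 in all, crops included, and the job is handed in when it is done.

```bash
mkdir -p pics
cat > h.py <<'E'
import numpy as np, cv2
from scipy.spatial.transform import Rotation as Ro
from bench import ctrl
def cloud(n):
    i=ctrl.camera_info(n); im,d=ctrl.get_image(n)
    K=np.array(i["intrinsics"]);R=np.array(i["R"]);t=np.array(i["t"])
    v,u=np.mgrid[:420,:560]
    c=np.stack([(u-K[0,2])/K[0,0]*d,(v-K[1,2])/K[1,1]*d,d],-1)
    return im,d,(c-t)@R
E
python3 - <<'E'
from h import *
for n in("top","scene"):
    im,d,P=cloud(n); cv2.imwrite(f"pics/{n}0.png",im); np.savez(f"/tmp/{n}.npz",im=im,d=d,P=P)
    i=ctrl.camera_info(n); print(n,i)
s=ctrl.get_state(); print(s)
E
```

```text
top {'intrinsics': array([[535.96348074,   0.        , 285.40040368],
       [  0.        , 535.96348074, 200.31870937],
       [  0.        ,   0.        ,   1.        ]]), 'R': array([[-0.01288642, -0.99981877,  0.01401328],
       [-0.9889809 ,  0.0106772 , -0.14765763],
       [ 0.14748125, -0.01576164, -0.98893926]]), 't': array([0.00133636, 0.55377351, 1.09328552])}
scene {'intrinsics': array([[443.93876475,   0.        , 273.67106107],
       [  0.        , 443.93876475, 207.99243408],
       [  0.        ,   0.        ,   1.        ]]), 'R': array([[-0.71090571,  0.70321999, -0.00973167],
       [ 0.43070427,  0.42438925, -0.79648452],
       [-0.55597383, -0.57041687, -0.6045806 ]]), 't': array([ 0.3909587 , -0.19394103,  1.41632558])}
{'time': 0.1, 'joint_positions': array([-1.28789542,  0.32177327, -0.07012188,  1.45161537,  0.0226239 ,
        1.37082535, -0.05690015]), 'qd': array([-0.00055195, -0.00124977, -0.00049612, -0.00385262,  0.00015526,
        0.00047541,  0.00050695]), 'joint_torque': array([ 6.52625022e-05, -4.92569017e+01, -4.05430505e-01, -3.13403428e+01,
       -6.40499010e-02,  3.93344311e-02,  6.87605211e-05]), 'position': array([0.1725159 , 0.62613254, 0.22152406]), 'tool_rot': array([-4.20835358e-01, -3.11313891e+00,  2.87207841e-03]), 'ft_force': array([-0.10863852,  0.06563594,  0.32047295]), 'torque': array([-0.03327397,  0.02542467, -0.03217268]), 'grip_force': 0.0, 'grip_width': 1.0007750006469205}
```

View pics/top0.png

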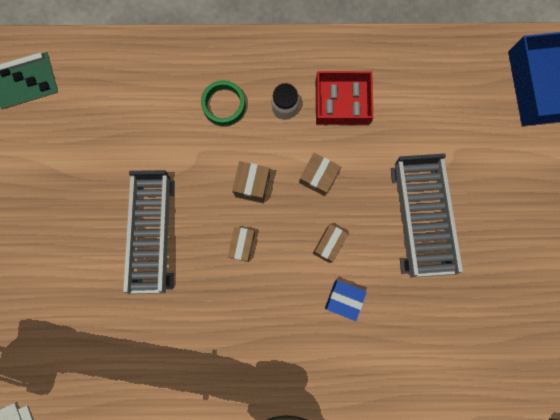

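View pics/scene0.png

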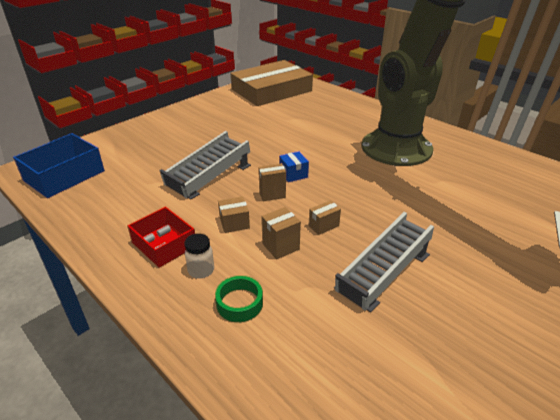

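The top view shows four brown cartons at about (252,181), (320,174), (242,244) and (331,243). The blue look-alike is at (347,299). The narrow lane is on the left at (148,232) and the wide lane on the right at (429,215). In both views the stop is at the far end.

Run:
```python
from h import *
D=np.load("/tmp/top.npz");P=D["P"];im=D["im"]
b=P[330:345,330:400].reshape(-1,3);print("bench z",np.median(P[300:310,200:280,2]))
for n,(u,v) in dict(A=(252,181),B=(320,174),C=(242,244),D=(331,243),blue=(347,299)).items():
    w=P[v-30:v+30,u-30:u+30]; ok=(D["d"][v-30:v+30,u-30:u+30]>0)
    h=np.median(P[v-3:v+4,u-3:u+4,2])
    m=((abs(w[...,2]-h)<.008)&ok).astype(np.uint8)
    nl,lab,st,ce=cv2.connectedComponentsWithStats(m); k=lab[30,30]
    q=w[lab==k][:,:2]
    r=cv2.minAreaRect((q*1000).astype(np.float32)); print(n,"h",h.round(4),r,len(q))
# lanes
for n,(u0,u1,v0,v1) in dict(narrow=(118,180,165,300),wide=(390,468,150,282)).items():
    w=P[v0:v1,u0:u1].reshape(-1,3);c=D["im"][v0:v1,u0:u1].reshape(-1,3)
    q=w[(w[:,2]>.035)&(w[:,2]<.12)]
    r=cv2.minAreaRect((q[:,:2]*1000).astype(np.float32));print(n,r,q[:,2].min(),q[:,2].max())
# brights = rails
    br=w[(c.min(1)>110)&(w[:,2]>.03)]; print(" rails",cv2.minAreaRect((br[:,:2]*1000).astype(np.float32)),len(br))
    cc=np.median(q[:,:2],0)
for n,(u,v) in dict(bin=(344,98),tape=(223,103),jar=(285,97)).items():
    w=P[v-32:v+32,u-32:u+32].reshape(-1,3);q=w[(w[:,2]>.02)&(w[:,2]<.11)];print(n,q.min(0).round(3),q.max(0).round(3))
c=cv2.resize(im[140:330,200:420],None,fx=3.5,fy=3.1); 
c=cv2.resize(im[130:330,110:470],(792,440),interpolation=cv2.INTER_CUBIC); cv2.imwrite("pics/crop1.png",c)
```

```text
bench z 6.76731539945008e-05
A h 0.0853 ((592.4847412109375, 66.46614074707031), (64.5751724243164, 65.59818267822266), 76.98928833007812) 985
B h 0.0551 ((611.2222290039062, -78.20819091796875), (64.05516815185547, 65.11491394042969), 61.491519927978516) 923
C h 0.0551 ((462.44854736328125, 89.00456237792969), (42.15480422973633, 64.52847290039062), 77.53684997558594) 641
D h 0.0853 ((460.22857666015625, -95.91053771972656), (41.96241760253906, 65.23925018310547), 60.02165222167969) 675
blue h 0.0553 ((344.1155700683594, -126.52427673339844), (64.60618591308594, 63.9167366027832), 67.76155853271484) 1008
narrow ((491.4233703613281, 283.3381652832031), (256.1073913574219, 78.21540832519531), 0.44949278235435486) 0.035007419675438814 0.0841421179637591
 rails ((488.4351806640625, 168.33920288085938), (245.1514434814453, 308.690673828125), 0.7446166276931763) 1412
wide ((519.5031127929688, -303.36309814453125), (256.20599365234375, 100.3640365600586), 3.128018379211426) 0.0350004468204372 0.0832809732771261
 rails ((507.3451232910156, -167.42469787597656), (244.2810821533203, 373.1649169921875), 3.2179229259490967) 1072
bin [ 0.727 -0.197  0.02 ] [ 0.836 -0.075  0.061]
tape [0.727 0.082 0.02 ] [0.822 0.177 0.043]
jar [ 0.74  -0.077  0.02 ] [0.835 0.023 0.091]
```

View pics/crop1.png

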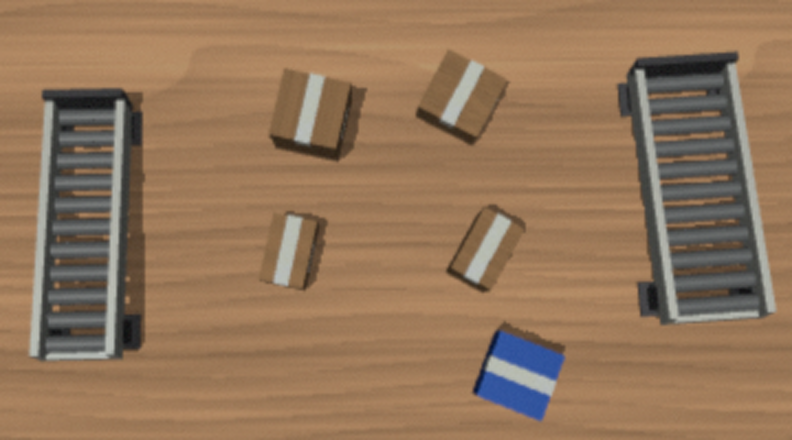

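Heights and sizes identify them:
- **A (252,181):** 64×65 mm, 85 mm high, so square_tall.
- **B (320,174):** 64×65 mm, 55 mm high, so square_short. It is brown, whereas (347,299) is the blue look-alike and stays.
- **C (242,244):** 42×64 mm, 55 mm high, so narrow_short.
- **D (331,243):** 42×65 mm, 85 mm high, so narrow_tall.

The crop confirms these. Next I fit the lanes and work out the first move.

```bash
cat >> h.py <<'E'
t8=np.tan(np.radians(8))
def pose():
    s=ctrl.get_state(); return np.array(s["position"]),Ro.from_rotvec(s["tool_rot"]),s
def target(yaw,tilt=0):  # tool down, x axis = -(dir yaw); tilt = fall along +yaw dir (deg)
    return Ro.from_euler("z",yaw,degrees=True)*Ro.from_euler("y",tilt,degrees=True)*Ro.from_matrix([[-1,0,0],[0,1,0],[0,0,-1]])
def go(p,yaw,tilt=0):
    x,R,s=pose(); T=target(yaw,tilt)
    print("t",round(s["time"],2),"pos",x.round(4),"turn(tool,deg)",np.degrees((R.inv()*T).as_rotvec()).round(2),
      "shift before turn mm",(R.inv().apply(np.array(p)-x)*1000).round(1),"after turn mm",(T.inv().apply(np.array(p)-x)*1000).round(1))
E
python3 - <<'E'
from h import *
D=np.load("/tmp/top.npz");P=D["P"]
for n,(u0,u1,v0,v1),w,c0,y0 in (("narrow",(118,180,165,300),60,(.491,.283),0.5),("wide",(390,468,150,282),82,(.52,-.303),3.1)):
    q=P[v0:v1,u0:u1].reshape(-1,3); c=np.array(c0);yaw=np.radians(y0)
    for it in range(30):
        e=np.array([np.cos(yaw),np.sin(yaw)]);f=np.array([-e[1],e[0]])
        X=(q[:,:2]-c)@e;Y=(q[:,:2]-c)@f
        m=(abs(q[:,2]-(.0621-t8*X))<.0035)&(abs(X)<.125)&(abs(abs(Y)-(w/2000+.005))<.012)
        L=m&(Y>0);Rr=m&(Y<0)
        A=np.c_[X[m],L[m],Rr[m]].astype(float);s=np.linalg.lstsq(A,Y[m],rcond=None)[0]
        yaw+=np.arctan(s[0]);c=c+f*(s[1]+s[2])/2
        top=(abs(Y)<w/2000+.01)&(q[:,2]>.045)&(X>.105)&(q[:,2]-(.05-t8*X)>.018)
        sx=np.percentile(X[top],[2,50,98]) if top.sum() else None
        if it<15 and sx is not None: c=c+e*(sx[0]-.1205)*.5
    print(n,c.round(4),"yaw",np.degrees(yaw).round(2),"w",s[1]-s[2],m.sum(),"stop",sx, "rail resid",np.median(q[m,2]-(.0621-t8*X[m])), "rail X",np.percentile(X[m],[1,99]))
    rl=(abs(Y)<w/2000-.008)&(abs(X)<.1);z=q[rl,2]-(.05-t8*X[rl]);print(" roller tops resid p90",np.percentile(z,[50,90,97]))
go((.5925,.0665,.22),-13)
E
```

```text
narrow [0.4892 0.2831] yaw 0.53 w 0.06793540300008599 926 stop [0.12049995 0.12460812 0.12966003] rail resid -0.0001455299582800891 rail X [-0.11905873  0.12000525]
 roller tops resid p90 [-0.00272714  0.00105217  0.00233439]
wide [ 0.5171 -0.3033] yaw 3.22 w 0.08968075080796037 917 stop [0.12049991 0.12480717 0.12973062] rail resid -0.00015933404311430088 rail X [-0.11769012  0.1201623 ]
 roller tops resid p90 [-0.0028314   0.00110778  0.00239063]
t 0.1 pos [0.1725 0.6261 0.2215] turn(tool,deg) [-0.1  0.  -2.4] shift before turn mm [-553.5 -428.     2.4] after turn mm [-535.1 -450.8    1.5]
```

```bash
python3 -m handwheel '[[0.087,-0.046,-0.0357,0,0,0,0],[0.087,-0.046,-0.0357,0,0,0,0],[0.087,-0.046,-0.0357,0,0,0,0],[0.087,-0.046,-0.0357,0,0,0,0],[0.087,-0.046,-0.0357,0,0,0,0],[0.087,-0.046,-0.0357,0,0,0,0],[0.087,-0.046,-0.0357,0,0,0,0],[0.087,-0.046,-0.0357,0,0,0,0],[0.087,-0.046,-0.0357,0,0,0,0],[0.087,-0.046,-0.0357,0,0,0,0],[0.087,-0.046,-0.0357,0,0,0,0],[0.087,-0.046,-0.0357,0,0,0,-2.4]]' 20
python3 - <<'E'
from h import *
go((.5925,.0665,.035),-13)
E
```

```text
time: 1.6
position: [0.5918, 0.0657, 0.2223]
tool_rot: [-0.353, -3.121, -0.0]
ft_force: [0.4, 0.8, -0.2]
grip_width: 1.0
grip_force: 0.0
t 1.6 pos [0.5918 0.0657 0.2223] turn(tool,deg) [ 0.01 -0.01  0.09] shift before turn mm [ -0.6   0.9 187.3] after turn mm [ -0.5   1.  187.3]
```

```bash
python3 -m handwheel '[[0.087,0,0.001,0.05,0,0,0],[0.087,0,0,0.05,0,0,0],[0.087,0,0,0.05,0,0,0],[0.087,0,0,0.037,0,0,0],[0.087,0,0,0,0,0,0],[0.05,0,0,0,0,0,0],[0.05,0,0,0,0,0,0],[0.05,0,0,0,0,0,0],[0.05,0,0,0,0,0,0]]' 20
```

```text
time: 2.72
position: [0.5923, 0.068, 0.0371]
tool_rot: [0.355, 3.119, 0.001]
ft_force: [-1.3, -1.4, 6.4]
grip_width: 0.734
grip_force: 20.0
```

```bash
cat >> h.py <<'E'
LN=dict(w=((.5171,-.3033),3.22),n=((.4892,.2831),.53))
def place(l,xl,h,lift):
    c,y=LN[l]; q=np.array([xl,0,.05-t8*xl])+h*np.array([np.sin(np.radians(8)),0,np.cos(np.radians(8))])+[0,0,lift]
    return Ro.from_euler("z",y,degrees=True).apply(q)+[*c,0],y
def goplace(l,xl,h,lift):
    p,y=place(l,xl,h,lift); print(l,p.round(4)); go(p,y,8)
E
python3 -m handwheel '[[0.05,0,0,-0.03,0,0,0],[0.05,0,0,-0.05,0,0,0],[0.05,0,0,-0.05,0,0,0],[0.05,0,0,-0.05,0,0,0],[0.05,0,0,0,0,0,0]]' 20
python3 - <<'E'
from h import *
goplace("w",.045,.037,.06)
E
```

```text
time: 3.35
position: [0.5936, 0.0683, 0.2198]
tool_rot: [0.355, 3.114, 0.005]
ft_force: [0.7, 0.7, -4.3]
grip_width: 0.734
grip_force: 20.0
w [ 0.5672 -0.3005  0.1403]
t 3.35 pos [0.5936 0.0683 0.2198] turn(tool,deg) [  1.3    8.37 -16.19] shift before turn mm [ -56.7 -365.5   78.5] after turn mm [  35.6 -366.7   85.3]
```

```bash
python3 -m handwheel '[[0.05,0,0,0,0.65,4.2,-8.1],[0.05,0,0,0,0.65,4.2,-8.1],[0.05,0.0051,-0.0524,0,0,0,0],[0.05,0.0051,-0.0524,0,0,0,0],[0.05,0.0051,-0.0524,0,0,0,0],[0.05,0.0051,-0.0524,0,0,0,0],[0.05,0.0051,-0.0524,0,0,0,0],[0.05,0.0051,-0.0524,0,0,0,0],[0.05,0.0051,-0.0524,0,0,0,0],[0.05,0,0,0.042,0,0,0],[0.05,0,0,0.042,0,0,0],[0.05,0,0,0,0,0,0]]' 20
python3 - <<'E'
from h import *
goplace("w",.045,.037,.003)
im,d,P=cloud("top");a=im[130:310,350:530];im2,d2,P2=cloud("scene")
cv2.imwrite("pics/hold1.png",np.hstack([cv2.resize(a,(390,390)),cv2.resize(im2[100:290,100:290],(390,390))]))
E
```

```text
time: 4.85
position: [0.5606, -0.2989, 0.1327]
tool_rot: [0.083, -2.983, 0.001]
ft_force: [-0.5, 0.5, -3.8]
grip_width: 0.736
grip_force: 20.0
w [ 0.5672 -0.3005  0.0833]
t 4.85 pos [ 0.5606 -0.2989  0.1327] turn(tool,deg) [ 0.21 -1.04  0.  ] shift before turn mm [-14.2  -2.2  47.7] after turn mm [-13.3  -2.   48. ]
```

View pics/hold1.png

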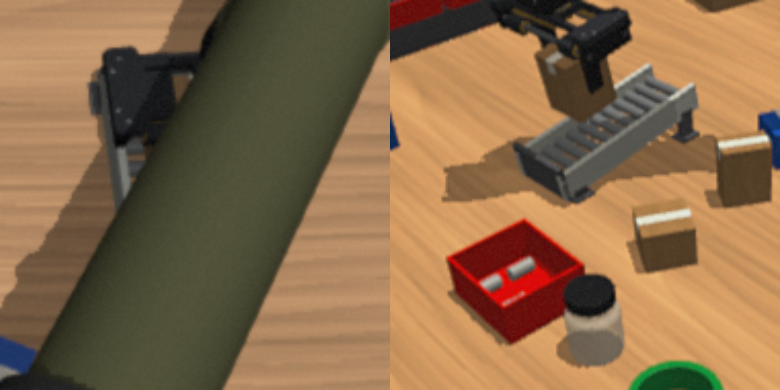

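The carton hangs upright over the lane at about (575,80) in the picture, tilted along the slope. I lower it now.

```bash
python3 -m handwheel '[[0.05,-0.014,-0.002,0.024,0,-1,0],[0.05,0,0,0.012,0,0,0],[0.05,0,0,0.008,0,0,0],[0.05,0,0,0.004,0,0,0],[0.05,0,0,0,0,0,0]]' 20
python3 - <<'E'
from h import *
goplace("w",.045,.037,.0)
E
```

```text
time: 5.58
position: [0.5717, -0.3027, 0.0891]
tool_rot: [0.085, -3.01, 0.008]
ft_force: [-0.4, -0.3, -4.3]
grip_width: 0.733
grip_force: 20.0
w [ 0.5672 -0.3005  0.0803]
t 5.58 pos [ 0.5717 -0.3027  0.0891] turn(tool,deg) [-0.11  0.54 -0.  ] shift before turn mm [3.2 2.5 9.3] after turn mm [3.1 2.5 9.3]
```

```bash
python3 -m handwheel '[[0.05,0,0.002,0.004,0,0.5,0],[0.05,0,0,0.003,0,0,0],[0.05,0,0,0.002,0,0,0],[0.05,0,0,0,0,0,0],[0.05,0,0,0,0,0,0]]' 20
python3 - <<'E'
from h import *
goplace("w",.045,.037,.0)
im2,d2,P2=cloud("scene")
cv2.imwrite("pics/hold2.png",cv2.resize(im2[110:210,140:270],None,fx=5,fy=5))
E
```

```text
time: 6.2
position: [0.5706, -0.3006, 0.0801]
tool_rot: [0.085, -3.002, 0.008]
ft_force: [0.7, 0.3, -1.4]
grip_width: 0.734
grip_force: 20.0
w [ 0.5672 -0.3005  0.0803]
t 6.2 pos [ 0.5706 -0.3006  0.0801] turn(tool,deg) [-0.09  0.06  0.01] shift before turn mm [3.4 0.4 0.2] after turn mm [3.4 0.4 0.2]
```

View pics/hold2.png

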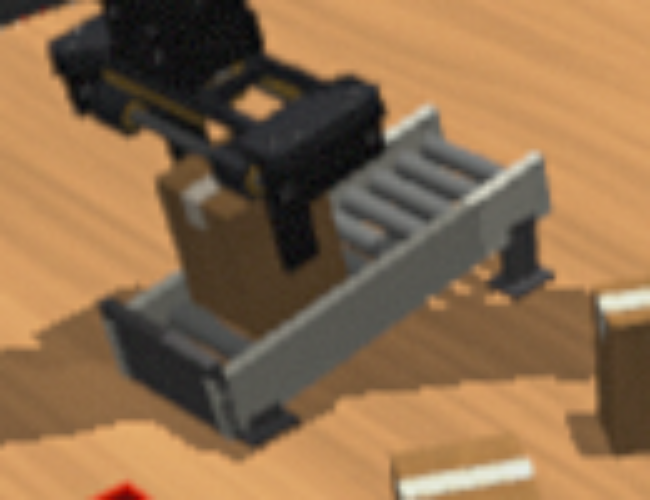

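The carton sits between the rails on the rollers, and the force dropped by 3 N as it touched. I release and retreat.

```bash
python3 -m handwheel '[[0.075,0,0,0,0,0,0],[0.087,0,0,0,0,0,0],[0.087,0,0,0,0,0,0],[0.087,0,0,0,0,0,0],[0.087,0,0,0,0,0,0],[0.087,0,0,-0.03,0,0,0],[0.087,0,0,-0.05,0,0,0],[0.087,0,0,-0.055,0,0,0]]' 20
python3 - <<'E'
from h import *
go((.6112,-.0782,.2),-28.5)
im2,d2,P2=cloud("scene")
cv2.imwrite("pics/s3.png",cv2.resize(im2[90:310,100:380],None,fx=2.5,fy=2.5))
E
```

```text
time: 7.25
position: [0.5887, -0.2992, 0.2144]
tool_rot: [0.084, -3.0, 0.008]
ft_force: [0.7, 0.4, 0.3]
grip_width: 1.002
grip_force: 0.0
t 7.25 pos [ 0.5887 -0.2992  0.2144] turn(tool,deg) [-2.29 -7.82 31.67] shift before turn mm [-36.5 219.4   9.1] after turn mm [ 85.7 205.   14.4]
```

View pics/s3.png

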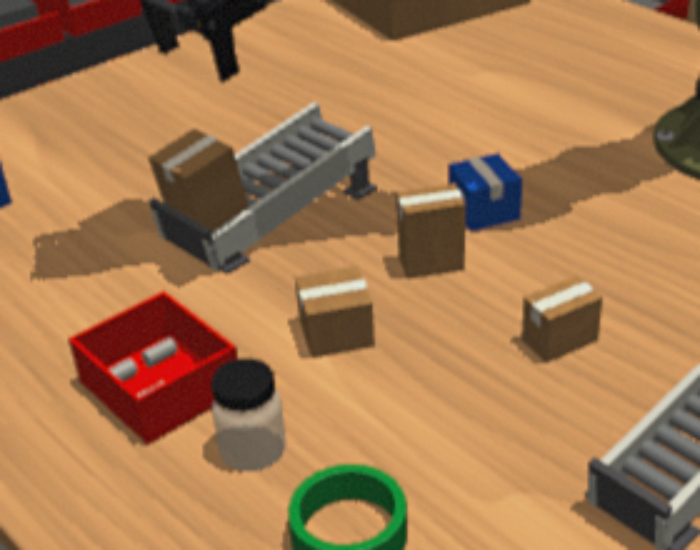

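square_tall stands upright against the stop at about (198,180). Next is square_short.

```bash
python3 -m handwheel '[[0.087,0,0,0,-0.57,-1.95,7.9],[0.087,0,0,0,-0.57,-1.95,7.9],[0.087,0,0,0,-0.57,-1.95,7.9],[0.087,0,0,0,-0.57,-1.95,7.9],[0.087,0.0214,0.0512,0,0,0,0],[0.087,0.0214,0.0512,0,0,0,0],[0.087,0.0214,0.0512,0,0,0,0],[0.087,0.0214,0.0512,0,0,0,0],[0.087,0,0,0,0,0,0],[0.087,0,0,0,0,0,0]]' 20
python3 - <<'E'
from h import *
go((.6112,-.0782,.021),-28.5)
E
```

```text
time: 8.55
position: [0.6111, -0.079, 0.2135]
tool_rot: [0.77, 3.044, -0.002]
ft_force: [-0.5, -1.5, -0.3]
grip_width: 0.998
grip_force: 0.0
t 8.55 pos [ 0.6111 -0.079   0.2135] turn(tool,deg) [-0.04  0.09  0.1 ] shift before turn mm [  0.6   0.9 192.5] after turn mm [  0.4   0.8 192.5]
```

```bash
python3 -m handwheel '[[0.087,0,0.001,0.055,0,0,0],[0.087,0,0,0.055,0,0,0],[0.087,0,0,0.05,0,0,0],[0.087,0,0,0.032,0,0,0],[0.087,0,0,0,0,0,0],[0.05,0,0,0,0,0,0],[0.05,0,0,0,0,0,0],[0.05,0,0,0,0,0,0],[0.05,0,0,0,0,0,0]]' 20; python3 -m handwheel '[[0.05,0,0,-0.03,0,0,0],[0.05,0,0,-0.05,0,0,0],[0.05,0,0,-0.05,0,0,0],[0.05,0,0,-0.05,0,0,0],[0.05,0,0,0,0,0,0]]' 20
python3 - <<'E'
from h import *
goplace("w",-.035,.021,.06)
E
```

```text
time: 9.68
position: [0.6128, -0.078, 0.0229]
tool_rot: [0.77, 3.042, 0.001]
ft_force: [-0.8, -0.5, 5.1]
grip_width: 0.735
grip_force: 20.0
time: 10.3
position: [0.6141, -0.0783, 0.2059]
tool_rot: [0.769, 3.037, 0.003]
ft_force: [-0.4, 0.0, -3.3]
grip_width: 0.734
grip_force: 20.0
w [ 0.4851 -0.3051  0.1357]
t 10.3 pos [ 0.6141 -0.0783  0.2059] turn(tool,deg) [  2.3    8.31 -31.58] shift before turn mm [   6.1 -261.2   69.1] after turn mm [ 130.4 -219.2   89.2]
```

```bash
python3 -m handwheel '[[0.05,0,0,0,0.58,2.05,-7.9],[0.05,0,0,0,0.58,2.05,-7.9],[0.05,0,0,0,0.58,2.05,-7.9],[0.05,0,0,0,0.58,2.05,-7.9],[0.05,0.0261,-0.0438,0,0,0,0],[0.05,0.0261,-0.0438,0,0,0,0],[0.05,0.0261,-0.0438,0,0,0,0],[0.05,0.0261,-0.0438,0,0,0,0],[0.05,0.0261,-0.0438,0,0,0,0],[0.05,0,0,0.044,0,0,0],[0.05,0,0,0.044,0,0,0],[0.05,0,0,0,0,0,0]]' 20; python3 -m handwheel '[[0.05,0,0,0,0,0,0],[0.05,0,0,0,0,0,0]]' 20;python3 - <<'E'
from h import *
goplace("w",-.035,.0225,.0)
E
```

```text
time: 11.8
position: [0.4787, -0.3023, 0.129]
tool_rot: [0.084, -2.986, 0.0]
ft_force: [-0.3, -0.4, -2.6]
grip_width: 0.733
grip_force: 20.0
time: 12.05
position: [0.4839, -0.3049, 0.1353]
tool_rot: [0.085, -2.997, 0.009]
ft_force: [0.5, -0.3, -2.2]
grip_width: 0.737
grip_force: 20.0
w [ 0.4853 -0.3051  0.0772]
t 12.05 pos [ 0.4839 -0.3049  0.1353] turn(tool,deg) [-0.12 -0.2   0.04] shift before turn mm [-9.7 -0.1 57.3] after turn mm [-9.5 -0.2 57.3]
```

```bash
python3 -m handwheel '[[0.05,-0.0095,0,0.03,0,0,0],[0.05,0,0,0.015,0,0,0],[0.05,0,0,0.006,0,0,0],[0.05,0,0,0.003,0,0,0],[0.05,0,0,0.002,0,0,0],[0.05,0,0,0,0,0,0],[0.05,0,0,0,0,0,0]]' 20;python3 - <<'E'
from h import *
goplace("w",-.035,.0225,.0)
E
```

```text
time: 12.92
position: [0.4846, -0.3048, 0.0777]
tool_rot: [0.085, -2.997, 0.008]
ft_force: [0.2, -0.9, 3.7]
grip_width: 0.732
grip_force: 20.0
w [ 0.4853 -0.3051  0.0772]
t 12.93 pos [ 0.4846 -0.3048  0.0777] turn(tool,deg) [-0.08 -0.24  0.02] shift before turn mm [-0.8 -0.4  0.4] after turn mm [-0.8 -0.4  0.4]
```

Contact is confirmed: the force changed by about 6 N. I release and retreat.

```bash
python3 -m handwheel '[[0.075,0,0,0,0,0,0],[0.087,0,0,0,0,0,0],[0.087,0,0,0,0,0,0],[0.087,0,0,0,0,0,0],[0.087,0,0,0,0,0,0],[0.087,0,0,0,0,0,0],[0.087,0,0,-0.03,0,0,0],[0.087,0,0,-0.05,0,0,0],[0.087,0,0,-0.055,0,0,0],[0.087,0,0,0,0,0,0]]' 20
python3 - <<'E'
from h import *
go((.4602,-.0959,.2),-30)
im2,d2,P2=cloud("scene")
cv2.imwrite("pics/s4.png",cv2.resize(im2[90:310,100:380],None,fx=2.5,fy=2.5))
E
```

```text
time: 14.18
position: [0.506, -0.3047, 0.2149]
tool_rot: [0.085, -3.003, 0.013]
ft_force: [0.0, -0.6, -1.1]
grip_width: 1.001
grip_force: 0.0
t 14.18 pos [ 0.506  -0.3047  0.2149] turn(tool,deg) [-2.54 -7.6  33.2 ] shift before turn mm [ 31.6 211.2  18.5] after turn mm [144.1 157.9  14.9]
```

View pics/s4.png

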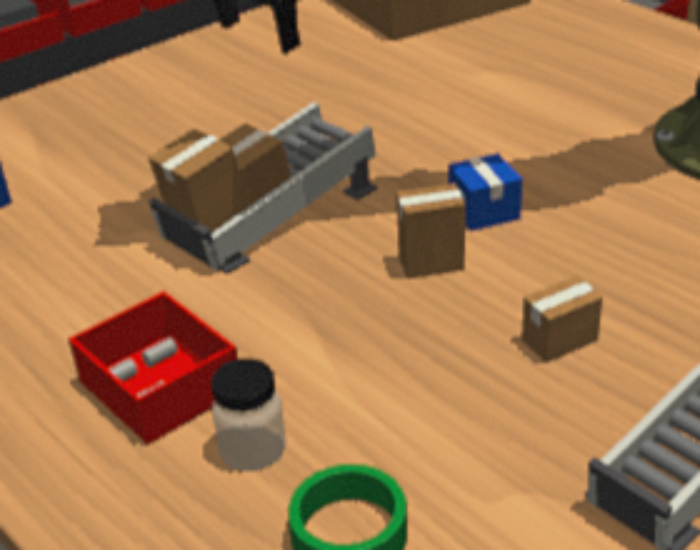

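square_short sits right behind square_tall at about (262,165). Next is narrow_tall.

```bash
python3 -m handwheel '[[0.087,0,0,0,-0.63,-1.9,8.3],[0.087,0,0,0,-0.63,-1.9,8.3],[0.087,0,0,0,-0.63,-1.9,8.3],[0.087,0,0,0,-0.63,-1.9,8.3],[0.087,0.036,0.0395,0,0,0,0],[0.087,0.036,0.0395,0,0,0,0],[0.087,0.036,0.0395,0,0,0,0],[0.087,0.036,0.0395,0,0,0,0],[0.087,0,0,0,0,0,0],[0.087,0,0,0,0,0,0],[0.087,0,0,0,0,0,0]]' 20
python3 - <<'E'
from h import *
go((.4602,-.0959,.036),-30)
E
```

```text
time: 15.6
position: [0.4574, -0.0959, 0.2108]
tool_rot: [-0.816, -3.024, -0.0]
ft_force: [0.7, 0.2, -0.8]
grip_width: 0.996
grip_force: 0.0
t 15.6 pos [ 0.4574 -0.0959  0.2108] turn(tool,deg) [-0.14 -0.54 -0.19] shift before turn mm [ -4.1   1.8 174.7] after turn mm [ -2.4   1.4 174.8]
```

```bash
python3 -m handwheel '[[0.087,-0.0025,0.001,0.05,-0.14,-0.5,0],[0.087,0,0,0.05,0,0,0],[0.087,0,0,0.045,0,0,0],[0.087,0,0,0.03,0,0,0],[0.087,0,0,0,0,0,0],[0.03,0,0,0,0,0,0],[0.03,0,0,0,0,0,0],[0.03,0,0,0,0,0,0],[0.03,0,0,0,0,0,0],[0.03,0,0,0,0,0,0],[0.03,0,0,0,0,0,0]]' 20; python3 -m handwheel '[[0.03,0,0,-0.03,0,0,0],[0.03,0,0,-0.05,0,0,0],[0.03,0,0,-0.05,0,0,0],[0.03,0,0,-0.05,0,0,0],[0.03,0,0,0,0,0,0],[0.03,0,0,0,0,0,0]]' 20
python3 - <<'E'
from h import *
goplace("n",.045,.036,.06)
E
```

```text
time: 16.98
position: [0.4601, -0.0944, 0.0364]
tool_rot: [0.814, 3.034, 0.002]
ft_force: [-0.8, 0.4, 2.0]
grip_width: 0.481
grip_force: 20.0
time: 17.73
position: [0.4589, -0.0944, 0.2149]
tool_rot: [-0.813, -3.032, -0.001]
ft_force: [0.0, 0.0, -3.0]
grip_width: 0.479
grip_force: 20.0
n [0.5392 0.2836 0.1393]
t 17.73 pos [ 0.4589 -0.0944  0.2149] turn(tool,deg) [  2.17   7.69 -30.51] shift before turn mm [119.5 367.4  75.9] after turn mm [-93.5 377.3  63.2]
```

```bash
python3 -m handwheel '[[0.03,0,0,0,0.54,1.92,-7.63],[0.03,0,0,0,0.54,1.92,-7.63],[0.03,0,0,0,0.54,1.92,-7.63],[0.03,0,0,0,0.54,1.92,-7.63],[0.03,-0.0134,0.0539,0,0,0,0],[0.03,-0.0134,0.0539,0,0,0,0],[0.03,-0.0134,0.0539,0,0,0,0],[0.03,-0.0134,0.0539,0,0,0,0],[0.03,-0.0134,0.0539,0,0,0,0],[0.03,-0.0134,0.0539,0,0,0,0],[0.03,-0.0134,0.0539,0,0,0,0],[0.03,0,0,0.03,0,0,0]]' 20; python3 -m handwheel '[[0.03,0,0,0.03,0,0,0],[0.03,0,0,0,0,0,0],[0.03,0,0,0,0,0,0],[0.03,0,0,0,0,0,0]]' 20;python3 - <<'E'
from h import *
goplace("n",.045,.036,.0)
E
```

```text
time: 19.23
position: [0.5443, 0.2901, 0.1713]
tool_rot: [0.026, -3.004, -0.002]
ft_force: [-0.5, -1.1, -3.3]
grip_width: 0.485
grip_force: 20.0
time: 19.73
position: [0.542, 0.2835, 0.1452]
tool_rot: [0.013, -3.006, -0.0]
ft_force: [-0.0, -0.2, -3.0]
grip_width: 0.482
grip_force: 20.0
n [0.5392 0.2836 0.0793]
t 19.73 pos [0.542  0.2835 0.1452] turn(tool,deg) [ 0.05  0.25 -0.02] shift before turn mm [-6.1  0.1 65.6] after turn mm [-6.4  0.1 65.6]
```

```bash
python3 -m handwheel '[[0.03,-0.006,0,0.035,0,0,0],[0.03,0,0,0.017,0,0,0],[0.03,0,0,0.006,0,0,0],[0.03,0,0,0.004,0,0,0],[0.03,0,0,0.002,0,0,0],[0.03,0,0,0,0,0,0],[0.03,0,0,0,0,0,0]]' 20;python3 - <<'E'
from h import *
goplace("n",.045,.036,.0)
im2,d2,P2=cloud("scene")
cv2.imwrite("pics/hold5.png",cv2.resize(im2[190:320,310:450],None,fx=4,fy=4))
E
```

```text
time: 20.6
position: [0.5386, 0.2836, 0.0802]
tool_rot: [0.014, -3.005, 0.0]
ft_force: [0.6, -0.4, -3.3]
grip_width: 0.479
grip_force: 20.0
n [0.5392 0.2836 0.0793]
t 20.6 pos [0.5386 0.2836 0.0802] turn(tool,deg) [0.02 0.18 0.01] shift before turn mm [-0.8 -0.   0.8] after turn mm [-0.8 -0.   0.8]
```

View pics/hold5.png

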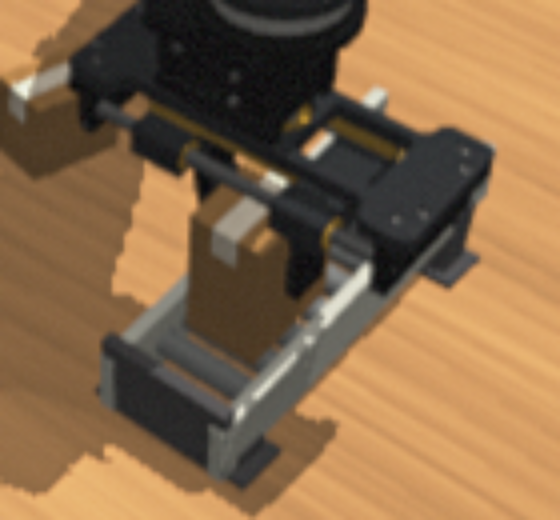

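narrow_tall at about (245,280) is centred between the rails, long side along the lane, about 1–2 mm above the rollers. I lower it a touch and release.

```bash
python3 -m handwheel '[[0.03,0,0,0.0015,0,0,0],[0.03,0,0,0,0,0,0],[0.055,0,0,0,0,0,0],[0.07,0,0,0,0,0,0],[0.07,0,0,0,0,0,0],[0.07,0,0,0,0,0,0],[0.07,0,0,0,0,0,0],[0.07,0,0,-0.03,0,0,0],[0.087,0,0,-0.05,0,0,0],[0.087,0,0,-0.055,0,0,0],[0.087,0,0,0,0,0,0],[0.087,0,0,0,0,0,0]]' 20
python3 - <<'E'
from h import *
go((.4624,.089,.2),-12.5)
im2,d2,P2=cloud("scene")
cv2.imwrite("pics/s6.png",cv2.resize(im2[170:320,290:450],None,fx=3,fy=3))
E
```

```text
time: 22.15
position: [0.5563, 0.2835, 0.2116]
tool_rot: [0.014, -3.004, 0.001]
ft_force: [-0.1, -0.6, -0.4]
grip_width: 0.996
grip_force: 0.0
t 22.15 pos [0.5563 0.2835 0.2116] turn(tool,deg) [-0.9  -7.84 13.02] shift before turn mm [  93.2 -193.6   24.7] after turn mm [  49.6 -210.2   11.6]
```

View pics/s6.png

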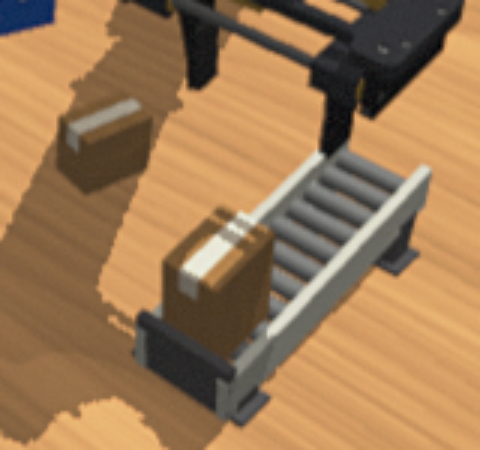

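narrow_tall stands against the stop at about (218,285). narrow_short is untouched at (105,145) and comes next.

```bash
python3 -m handwheel '[[0.087,0,0,0,-0.45,-3.92,6.51],[0.087,0,0,0,-0.45,-3.92,6.51],[0.087,0.0124,-0.0525,0,0,0,0],[0.087,0.0124,-0.0525,0,0,0,0],[0.087,0.0124,-0.0525,0,0,0,0],[0.087,0.0124,-0.0525,0,0,0,0],[0.087,0,0,0,0,0,0],[0.087,0,0,0,0,0,0],[0.087,0,0,0,0,0,0]]' 20
python3 - <<'E'
from h import *
go((.4624,.089,.021),-12.5)
E
```

```text
time: 23.32
position: [0.4626, 0.0906, 0.2114]
tool_rot: [-0.339, -3.123, 0.001]
ft_force: [-0.6, 0.4, -0.4]
grip_width: 0.996
grip_force: 0.0
t 23.32 pos [0.4626 0.0906 0.2114] turn(tool,deg) [-0.06 -0.02  0.12] shift before turn mm [ -0.3  -1.4 190.4] after turn mm [ -0.2  -1.6 190.4]
```

```bash
python3 -m handwheel '[[0.087,0,-0.0015,0.055,0,0,0],[0.087,0,0,0.055,0,0,0],[0.087,0,0,0.05,0,0,0],[0.087,0,0,0.03,0,0,0],[0.087,0,0,0,0,0,0],[0.03,0,0,0,0,0,0],[0.03,0,0,0,0,0,0],[0.03,0,0,0,0,0,0],[0.03,0,0,0,0,0,0],[0.03,0,0,0,0,0,0],[0.03,0,0,0,0,0,0]]' 20; python3 -m handwheel '[[0.03,0,0,-0.03,0,0,0],[0.03,0,0,-0.05,0,0,0],[0.03,0,0,-0.05,0,0,0],[0.03,0,0,-0.05,0,0,0],[0.03,0,0,0,0,0,0],[0.03,0,0,0,0,0,0]]' 20
python3 - <<'E'
from h import *
goplace("n",-.035,.021,.06)
E
```

```text
time: 24.7
position: [0.4626, 0.0881, 0.0222]
tool_rot: [0.342, 3.122, 0.001]
ft_force: [0.4, 0.5, 2.3]
grip_width: 0.48
grip_force: 20.0
time: 25.45
position: [0.4615, 0.0876, 0.2009]
tool_rot: [-0.342, -3.122, 0.001]
ft_force: [-0.2, -0.4, -2.0]
grip_width: 0.48
grip_force: 20.0
n [0.4571 0.2828 0.1357]
t 25.45 pos [0.4615 0.0876 0.2009] turn(tool,deg) [  0.87   7.89 -13.01] shift before turn mm [ 46.4 189.7  65.1] after turn mm [ -6.5 195.2  64.9]
```

```bash
python3 -m handwheel '[[0.03,0,0,0,0.43,3.95,-6.5],[0.03,0,0,0,0.43,3.95,-6.5],[0.03,-0.0016,0.0488,0,0,0,0],[0.03,-0.0016,0.0488,0,0,0,0],[0.03,-0.0016,0.0488,0,0,0,0],[0.03,-0.0016,0.0488,0,0,0,0],[0.03,0,0,0.032,0,0,0],[0.03,0,0,0.032,0,0,0],[0.03,0,0,0,0,0,0],[0.03,0,0,0,0,0,0],[0.03,0,0,0,0,0,0]]' 20;python3 - <<'E'
from h import *
goplace("n",-.035,.022,.0)
E
```

```text
time: 26.82
position: [0.4591, 0.2832, 0.1391]
tool_rot: [0.013, -3.005, -0.002]
ft_force: [0.0, 0.3, -2.0]
grip_width: 0.476
grip_force: 20.0
n [0.4573 0.2828 0.0767]
t 26.82 pos [0.4591 0.2832 0.1391] turn(tool,deg) [ 0.11  0.19 -0.03] shift before turn mm [-6.7 -0.5 62. ] after turn mm [-6.9 -0.4 62. ]
```

```bash
python3 -m handwheel '[[0.03,-0.0067,0,0.033,0,0,0],[0.03,0,0,0.015,0,0,0],[0.03,0,0,0.007,0,0,0],[0.03,0,0,0.004,0,0,0],[0.03,0,0,0.003,0,0,0],[0.03,0,0,0,0,0,0],[0.03,0,0,0,0,0,0]]' 20;python3 - <<'E'
from h import *
goplace("n",-.035,.022,.0)
E
```

```text
time: 27.7
position: [0.4575, 0.2834, 0.0769]
tool_rot: [0.013, -3.006, -0.002]
ft_force: [1.7, -0.2, 5.6]
grip_width: 0.483
grip_force: 20.0
n [0.4573 0.2828 0.0767]
t 27.7 pos [0.4575 0.2834 0.0769] turn(tool,deg) [ 0.12  0.23 -0.01] shift before turn mm [ 0.2 -0.6  0.2] after turn mm [ 0.2 -0.6  0.2]
```

```bash
python3 -m handwheel '[[0.055,0,0,0,0,0,0],[0.07,0,0,0,0,0,0],[0.07,0,0,0,0,0,0],[0.07,0,0,0,0,0,0],[0.07,0,0,0,0,0,0],[0.07,0,0,-0.03,0,0,0],[0.07,0,0,-0.05,0,0,0],[0.07,0,0,-0.055,0,0,0],[0.07,0,0,-0.03,0,0,0],[0.07,0,0.06,0,0,0,0],[0.07,0,0.06,0,0,0,0],[0.07,0,0.06,0,0,0,0]]' 20; python3 -m handwheel '[[0.07,0,0.06,0,0,0,0],[0.07,0,0.06,0,0,0,0],[0.07,0,0,0,0,0,0],[0.07,0,0,0,0,0,0],[0.07,0,0,0,0,0,0]]'
python3 - <<'E'
from h import *
im,d,P=cloud("top");im2=ctrl.get_image("scene")[0]
cv2.imwrite("pics/end.png",np.vstack([im[60:330,:][:, :],im2[110:330,:]]))
for l in "wn":
    c,y=LN[l];q=Ro.from_euler("z",-y,degrees=True).apply((P-[*c,0]).reshape(-1,3))
    hz=q[:,2]-(.05-t8*q[:,0]); 
    for H,a,b in((85,.04,.15),(55,-.1,.07)):
        m=(abs(hz-H/1000/np.cos(np.radians(8)))<.006)&(q[:,0]>a)&(q[:,0]<b)&(abs(q[:,1])<.06)
        r=cv2.minAreaRect((q[m,:2]*1000).astype(np.float32)); s=np.array([H*np.sin(np.radians(8)),0])
        print(l,H,"base centre mm",(np.array(r[0])-s).round(1),np.round(r[1],1),round(r[2],1),m.sum())
E
```

```text
time: 29.2
position: [0.4772, 0.4649, 0.2393]
tool_rot: [0.013, -3.004, -0.001]
ft_force: [0.9, 0.2, 0.5]
grip_width: 0.805
grip_force: 0.0
time: 29.82
position: [0.4774, 0.5814, 0.2402]
tool_rot: [0.01, -3.005, -0.0]
ft_force: [-0.6, 0.5, 0.3]
grip_width: 0.805
grip_force: 0.0
w 85 base centre mm [86.4 -0.6] [66.1 65.3] 0.4 1021
w 55 base centre mm [25.9 -0.5] [66.8 71.8] 89.0 1045
n 85 base centre mm [86.  -1.4] [64.2 43.4] 0.0 700
n 55 base centre mm [26.2 -0.2] [70.2 43.1] 0.1 720
```

View pics/end.png

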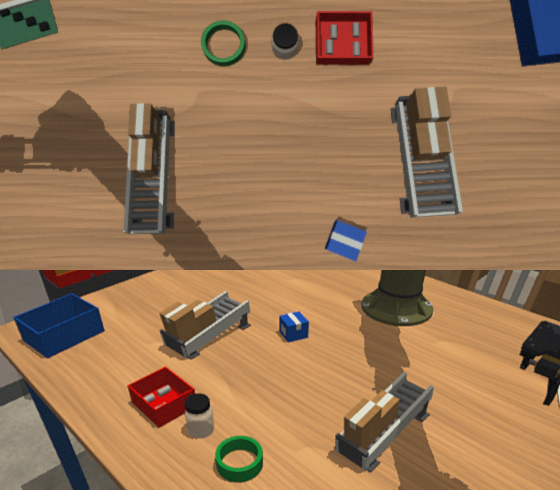

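All four cartons are in place: the wide pair at (432,103) and (432,139), the narrow pair at (140,120) and (142,155). The measured base centres are within the limits (x 86 and 26 mm, |y| under 2 mm), and the bystanders have not moved.

```bash
python3 -c "
from bench import ctrl
print(ctrl.close_job())"
```

```text
the job is handed in; nothing more can be done
None
```

The job is handed in at about 30 s of the allowed 99 s: all four cartons are on their lanes, upright, tall one against the stop and short one right behind it, with the bystanders and the blue look-alike left in place; no verdict was returned.

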